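Raise the red antenna mast to its working height

TASK

Set the small antenna mast with the red grip to its working height: twist the red grip fully counter-clockwise (seen from above) to unlock the telescopic section, draw it up to the upper notch, twist it fully back clockwise so that it locks there, and let go. Leave the mast with the blue grip as it is.

Things in the scene. Friction and masses are not known exactly. Their poses are not given: they have to be found in the camera images.
- red_grip (a point): Red grip bar on top of the red mast's section: 46 mm long (its x), 14 thick (y), 44 tall (z up). Point on the mast's axis, 17 mm below the bar's top, 27 above its 34 mm wide black hub; moves with the section; 197 mm above the bench when stowed. A white antenna boom with brass rods reaches 99 mm along +x, 34 mm below the point. The 90 mm round foot is fixed to the bench; tube 38 mm wide.
- red_twist (a joint): Twist of the red section, rad: 0 = fully clockwise from above (locked), 1.05 = fully counter-clockwise (unlocked, stop). A brass pin runs in a C-shaped slot of the outer tube: clear of both notches above about 0.65. Takes about 0.05 N m; stays where it is turned.
- red_lift (a joint): Height of the red section, m: 0 = stowed (lower notch), 0.105 = top stop. It can be twisted back only above 0.080, the floor of the upper notch; locked there and let go it settles on 0.080. Locked when stowed it rises 10 mm at most. It weighs 0.2 to 0.35 kg and slides with 1 to 2 N of drag; unlocked and let go, it sinks.
- blue_grip (a point): The same point on the grip of the other mast, which is alike but for its blue grip, stands stowed and locked, and is to be left alone. The two masts change places from start to start.
Mind the look-alikes: they are no part of the job. Leave any purple look-alike of the part that bears red_grip alone.

How it is judged:
On the way, in this order (a step that is already met when the one before it is completed fails the run):
1. the red section is twisted to unlocked while still stowed (value of joint red_twist above 0.75 rad and value of joint red_lift below 0.02 m), for 0.1 s.
2. the red section is drawn up, unlocked, to the height of the upper notch (value of joint red_lift above 0.076 m and value of joint red_twist above 0.55 rad), for 0.1 s.
3. the red section is twisted back in the upper notch (value of joint red_twist below 0.3 rad and value of joint red_lift above 0.076 m), for 0.1 s.
At the end, for the whole second after the job is handed in: The red mast's section stands at rest in the upper notch (lift above 0.076 m), twisted back to within 0.3 rad of fully clockwise, and the blue mast's grip is within 15 mm of where it was (all of step 3 and velocity of joint red_lift between -0.01 and 0.01 m/s and distance of blue_grip from where it was at the start of the episode below 0.015 m); the robot touches nothing.
It fails at once if the blue mast's section is raised or shoved more than 30 mm (distance of blue_grip from where it was at the start of the episode above 0.03 m).
It also fails if it takes over 43 s, if anything falls off the work surface, if the arm or the gripper's body presses on something with over 40 N, if the wrist force passes 120 N, or if a joint passes its speed limit or range.

ROBOT

A 7-joint arm with a two-finger parallel gripper is mounted at the origin on the work surface. World frame = base frame: x ahead of the robot, y to its left, z up, the work surface at z = 0. Lengths are in m, angles in rad, forces in N, time in s.
With the tool pointing down it reaches from about 0.425 to 0.875 m from the base axis. Payload 4.7 kg.
Tool frame: the origin (TCP) lies on the centre line of the jaws, within the pads' length; the fingertips stand 22 mm ahead of it and the grasp point (between the pads) lies 3 mm ahead of it; z points along the fingers, y is the direction in which the jaws open and shut (so a half turn about z gives the same grasp; the last joint's range is limited). The gripper opens to 87 mm and grips with 3 to 60 N. Pads are 19 mm wide; open, the fingers measure 117 mm over their backs; the gripper's body (75 mm by 190 mm) begins 51 mm behind the grasp point.
Start: joints at [-1.307, 0.321, -0.07, 1.45, 0.023, 1.371, -0.057], TCP at [0.161, 0.63, 0.245] pointing down, gripper open.
Joint ranges: [-2.86, 2.86], [-0.3, 2.09], [-1.38, 1.24], [0.06, 2.45], [-1.56, 4.7], [0.09, 2.05], [-2.69, 2.69]. Speed limits (rad/s): [2.57, 2.57, 3.14, 3.14, 3.14, 3.14, 3.14].

INTERFACE

Orientations are given as a unit quaternion [w, x, y, z].
In Python, from bench import ctrl gives the robot as it stands.
- The arm moves only by the shell command python3 -m crank 'ROWS'. ROWS is JSON, a list of rows, each an object of numbers: "wx", "wy", "wz": the turn, a rotation vector about the world's x, y, z in degrees; "x", "y", "z": the shift along the world's x, y, z in m; "claw": the finger opening in m, from 0 to 0.087. A call has exactly 5 rows; each row is the pose to reach, as a shift and turn from the pose commanded when the call began; what a row does not reach only later rows make up. A row lasts 1/12 s, in which the tool goes at most 41.7 mm and 7.16 degrees, less where a joint would pass 70% of its speed; a pose out of reach is approached as far as the arm can. A call with a gripper value outside its range is refused whole. The fingers move at their own pace and stop on an object; the grip force is fixed at half the most. Time passes only in rows, so rows that repeat a pose let the fingers close, or fill a call up. It gives the time, the measured TCP pose, the force and the opening at its end, in the units of the state.
- ctrl.read_state(): the state, without advancing time (a new reading comes with each control period).
- ctrl.get_image(name): name is "scene" or "top" or "wrist"; returns (picture, depth): 400x640x3 uint8, red, green, blue; 400x640 float32, m along the optical axis (not along the pixel's ray), 0 where there is no reading.
- ctrl.get_calibration(name): a dict with "fx", "fy", "cx", "cy" (pixels), "D" ([k1, k2, p1, p2, k3] as OpenCV has them; the pictures are not rectified), "pose" (4x4, takes a point from camera to world coordinates). Camera axes: x right, y down, z forward; pixel columns grow to the right and rows downward; lengths in m; the calibration is good to about 2 mm. A picture is of the moment at which its call begins: read the wrist's pose just before it. get_calibration takes no time and is no camera call; for the wrist camera it gives the pose at the moment of the call.
- ctrl.hand_in(): hands the job in, once; it reports no verdict.
Trained networks look in the newest picture that a camera, given by its name, has taken for a name from the list of things; names that differ only in an ending like _2 or _b are one class to them, and where a whole thing is asked for, a point or a joint stands for the part that bears it (a point fixed in the world has none). Each returns a list of dicts, best first, with "score" (0 to 1); they miss things now and then, are a little off and sometimes report something else, mostly with a low value. They report only what shows in the picture. A call takes as long as a camera call. They do not tell look-alikes from the thing itself.
- ctrl.recognise(name, camera): "bbox" ([left, top, width, height] in pixels, round what is visible of it).
- ctrl.regions_of(name, camera): "region" (400x640 bool, what is visible of it) and "bbox" ([left, top, width, height] in pixels, round what is visible of it).
The state is a dict: "clock": time; "joints": joint angles; "dq": joint speeds; "tau": joint torques, N m; "ee_pos": TCP position; "tool_rot": TCP orientation; "force": force on the tool from outside, world axes, zero at the start; "wrist_torque": the same for the moment, N m; "width": finger opening in m.
Only numpy, scipy, OpenCV 4.12 (cv2) and the standard library are available. Lean on these libraries where they do the work, as an engineer would, in place of code of your own. Each camera call takes 0.05 s, during which the arm holds its last target.

## Working session

There is one attempt and no reset: what is moved stays moved. The work goes in short steps, Python scripts to look and compute and a shell command to move; the robot and the scene stay as the last step left them, time stands still between calls to the robot, and variables do not carry over. Pictures are saved under pics/ and viewed, and the job is handed in when it is done.

```bash
mkdir -p pics; ls
cat > h.py <<'E'
import numpy as np,cv2
from bench import ctrl
def save(n,im): cv2.imwrite('pics/'+n,cv2.cvtColor(im,cv2.COLOR_RGB2BGR))
def pts(cal,depth,mask=None):
    v,u=np.nonzero((depth>0)&(mask if mask is not None else True))
    K=np.array([[cal['fx'],0,cal['cx']],[0,cal['fy'],cal['cy']],[0,0,1.]])
    p=cv2.undistortPoints(np.stack([u,v],1).astype(np.float64)[:,None],K,np.array(cal['D'],float))[:,0]
    z=depth[v,u]
    P=np.c_[p*z[:,None],z]; T=np.array(cal['pose'])
    return P@T[:3,:3].T+T[:3,3],u,v
E
python3 - <<'E'
from h import *
s=ctrl.read_state();print(s)
for n in('scene','top','wrist'):
    im,d=ctrl.get_image(n);save(n+'0.png',im);np.savez('/tmp/'+n+'0.npz',im=im,d=d,cal=np.array(ctrl.get_calibration(n),dtype=object))
    print(n,[(round(r['score'],2),r['bbox']) for r in ctrl.recognise('red_grip',n)])
E
```

```text
pics
{'clock': 0.0, 'joints': array([-1.3069085 ,  0.32184177, -0.07006981,  1.45167647,  0.02257505,
        1.37081561, -0.05692311]), 'dq': array([-0.00116319,  0.00087204,  0.00177837,  0.0011391 ,  0.000228  ,
       -0.00240115, -0.00103486]), 'tau': array([ 5.95239356e-06, -4.91291428e+01, -4.04381733e-01, -3.12527275e+01,
       -6.40174979e-02,  4.36315709e-02,  1.88420381e-04]), 'ee_pos': array([0.16059794, 0.62931093, 0.24344844]), 'tool_rot': array([-8.20931903e-05,  1.24575191e-01,  9.92209689e-01, -9.73895631e-04]), 'force': array([ 1.02603913, -0.44925575, -0.89478043]), 'wrist_torque': array([-0.02428632, -0.01070689, -0.01558004]), 'width': 0.08722931725675347}
scene [(0.91, [227.6, 107.3, 45.2, 43.7]), (0.91, [278.1, 184.0, 55.9, 44.9])]
top [(0.95, [298.0, 146.9, 43.8, 60.8]), (0.76, [434.8, 176.2, 29.7, 64.8])]
wrist []
```

View pics/scene0.png

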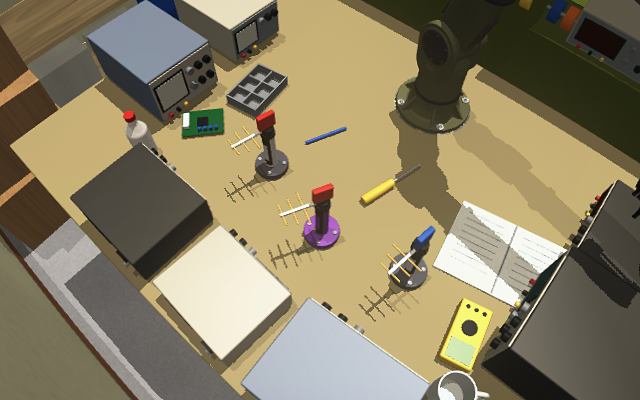

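View pics/top0.png

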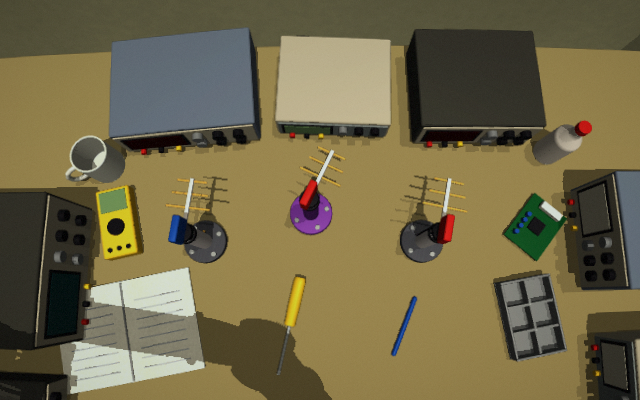

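View pics/wrist0.png

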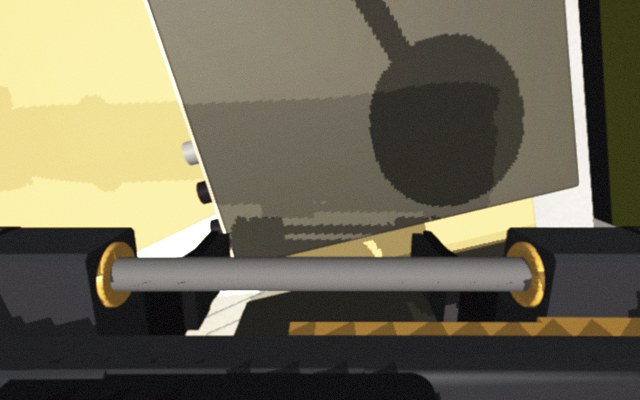

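The scene shows two red grips. The one on the purple foot, at scene (322,193) and top (309,192), is the decoy. The target has the dark foot, at scene (265,122) and top (447,229). The blue mast is at scene (424,238) and top (177,230).

Run:
```python
from h import *
box={'scene':(215,100,285,160),'top':(400,170,470,260)}
for n in box:
    f=np.load(f'/tmp/{n}0.npz',allow_pickle=True);im,d,cal=f['im'],f['d'],f['cal'].item()
    print(n,np.array(cal['pose'])[:3].round(3).tolist(),cal['fx'])
    x0,y0,x1,y1=box[n];B=np.zeros(d.shape,bool);B[y0:y1,x0:x1]=1
    i=im.astype(int);red=B&(i[...,0]>110)&(i[...,1]<60)&(i[...,2]<60)
    P,u,v=pts(cal,d,red);print('red',len(P),P.min(0),P.max(0),np.percentile(P[:,2],[5,50,95]))
    T=P[P[:,2]>np.percentile(P[:,2],97)-0.006];print('topface',len(T),T.mean(0))
    (c,wh,a)=cv2.minAreaRect(T[:,:2].astype(np.float32)*1000);print(c,wh,a)
    P,u,v=pts(cal,d,B)
    hi=(P[:,2]>0.14)&(P[:,2]<.18)&(i[v,u].min(1)>150);W=P[hi];print('boom',len(W),W.mean(0))
    if len(W)>5:
        w,V=np.linalg.eigh(np.cov(W[:,:2].T));print('dir',V[:,1],np.degrees(np.arctan2(V[1,1],V[0,1])),W.min(0),W.max(0))
    # foot
    ft=(P[:,2]>0.006)&(P[:,2]<.03)&(i[v,u].max(1)<110);F=P[ft];print('foot',len(F),F.min(0),F.max(0),F.mean(0))
    for lo in(.06,.08,.1,.12):
        Q=P[(P[:,2]>lo)&(P[:,2]<lo+.02)&(i[v,u].max(1)<110)]
        if len(Q):print(lo,len(Q),Q.min(0),Q.max(0))
```

```text
scene [[-0.661, 0.646, -0.381, 0.928], [0.75, 0.576, -0.325, 0.352], [0.009, -0.5, -0.866, 1.033]] 457.22047727937087
red 53 [ 0.46379952 -0.20905129  0.20889557] [ 0.50427104 -0.18761789  0.21863858] [0.21082167 0.2140234  0.21765116]
topface 44 [ 0.48205117 -0.19649515  0.21449895]
(483.6722106933594, -196.75379943847656) (12.938105583190918, 40.673580169677734) 71.66509246826172
boom 89 [ 0.54555482 -0.21235358  0.16701851]
dir [-0.97418767  0.22573964] 166.95362464130105 [ 0.50539178 -0.22468471  0.15949676] [ 0.57912689 -0.20016104  0.17180842]
foot 529 [ 0.31481384 -0.45959635  0.0061986 ] [ 0.51260631 -0.17758848  0.02996587] [ 0.4274561  -0.36626062  0.01567158]
0.06 58 [ 0.47042119 -0.20724735  0.06016345] [ 0.49797166 -0.17972884  0.0798614 ]
0.08 50 [ 0.47781959 -0.20213367  0.0809647 ] [ 0.49855399 -0.18110595  0.09989724]
0.1 47 [ 0.47782146 -0.20453369  0.10009645] [ 0.49853936 -0.18092866  0.11903386]
0.12 55 [ 0.47716258 -0.20503473  0.12009629] [ 0.49897538 -0.18038125  0.13887995]
top [[-0.012, -0.982, 0.189, 0.384], [-1.0, 0.012, -0.002, 0.013], [-0.0, -0.189, -0.9
[... 227 characters left out ...]
3388061523438) (13.4818115234375, 44.75444412231445) 77.21182250976562
boom 119 [ 0.54388734 -0.21405495  0.16811334]
dir [-0.97420075  0.22568318] 166.95694506718442 [ 0.51355855 -0.22276312  0.16504841] [ 0.57647583 -0.20571058  0.17102243]
foot 941 [ 0.44063918 -0.24241293  0.006103  ] [ 0.55823661 -0.15521547  0.02998858] [ 0.47792978 -0.19050175  0.02127734]
0.06 44 [ 0.46458043 -0.20410014  0.06014683] [ 0.49470183 -0.18448737  0.07991674]
0.08 42 [ 0.46472619 -0.20181193  0.08075361] [ 0.49519045 -0.18485763  0.09999841]
0.1 44 [ 0.46451352 -0.20512177  0.10023884] [ 0.49457775 -0.18483808  0.11950673]
0.12 24 [ 0.46515846 -0.19498349  0.12004268] [ 0.48960529 -0.18470065  0.13400903]
```

```bash
python3 -m crank '[{"x":0.025,"y":-0.024,"z":0.018,"wz":-7},{"x":0.05,"y":-0.048,"z":0.036,"wz":-14},{"x":0.075,"y":-0.072,"z":0.054,"wz":-21},{"x":0.1,"y":-0.096,"z":0.072,"wz":-28},{"x":0.125,"y":-0.12,"z":0.09,"wz":-35}]'
```

```text
validation failed for argument at $[0]...
```

```bash
python3 -m crank '[{"x":0.027,"y":-0.027,"wz":-7},{"x":0.054,"y":-0.054,"wz":-14},{"x":0.081,"y":-0.081,"wz":-21},{"x":0.108,"y":-0.108,"wz":-28},{"x":0.135,"y":-0.135,"wz":-35}]'
```

```text
validation failed for argument at $[0]...
```

```bash
python3 -m crank '[{"x":0.012,"y":-0.038,"wz":-7},{"x":0.024,"y":-0.076,"wz":-14},{"x":0.036,"y":-0.114,"wz":-21},{"x":0.048,"y":-0.152,"wz":-28},{"x":0.06,"y":-0.19,"wz":-35}]'
```

```text
validation failed for argument at $[0]...
```

```bash
python3 -m crank '[{"y":-0.038,"wz":-7},{"y":-0.076,"wz":-14},{"y":-0.114,"wz":-21},{"y":-0.152,"wz":-28},{"y":-0.19,"wz":-35}]'; python3 -c "
from h import *
s=ctrl.read_state();print(s['joints'],s['tool_rot'])"
```

```text
[-1.30689758  0.32127564 -0.07008679  1.45088259  0.02259955  1.37079022
 -0.05690732] [-3.96016875e-06  1.24571140e-01  9.92210638e-01 -2.85541390e-04]validation failed for argument at $[0]...
```

```bash
python3 -m crank '[{"x":0.025,"y":-0.024,"z":0.018,"wx":0,"wy":0,"wz":-7,"claw":0.087},{"x":0.05,"y":-0.048,"z":0.036,"wx":0,"wy":0,"wz":-14,"claw":0.087},{"x":0.075,"y":-0.072,"z":0.054,"wx":0,"wy":0,"wz":-21,"claw":0.087},{"x":0.1,"y":-0.096,"z":0.072,"wx":0,"wy":0,"wz":-28,"claw":0.087},{"x":0.125,"y":-0.12,"z":0.09,"wx":0,"wy":0,"wz":-35,"claw":0.087}]'
```

```text
clock: 0.72
ee_pos: [0.2867, 0.5084, 0.3355]
tool_rot: [0.0, 0.42, 0.908, 0.0]
force: [0.8, -0.1, 0.4]
width: 0.0871
```

```bash
python3 -m crank '[{"x":0.027,"y":-0.027,"z":0,"wx":0,"wy":0,"wz":-7,"claw":0.087},{"x":0.054,"y":-0.054,"z":0,"wx":0,"wy":0,"wz":-14,"claw":0.087},{"x":0.081,"y":-0.081,"z":0,"wx":0,"wy":0,"wz":-21,"claw":0.087},{"x":0.108,"y":-0.108,"z":0,"wx":0,"wy":0,"wz":-28,"claw":0.087},{"x":0.135,"y":-0.135,"z":0,"wx":0,"wy":0,"wz":-35,"claw":0.087}]'
```

```text
clock: 1.13
ee_pos: [0.4217, 0.3733, 0.3349]
tool_rot: [-0.0, 0.673, 0.739, 0.0]
force: [0.8, 0.5, 0.8]
width: 0.0875
```

```bash
python3 -m crank '[{"x":0.012,"y":-0.038,"z":0,"wx":0,"wy":0,"wz":-7,"claw":0.087},{"x":0.024,"y":-0.076,"z":0,"wx":0,"wy":0,"wz":-14,"claw":0.087},{"x":0.036,"y":-0.114,"z":0,"wx":0,"wy":0,"wz":-21,"claw":0.087},{"x":0.048,"y":-0.152,"z":0,"wx":0,"wy":0,"wz":-28,"claw":0.087},{"x":0.06,"y":-0.19,"z":0,"wx":0,"wy":0,"wz":-35,"claw":0.087}]'
```

```text
clock: 1.55
ee_pos: [0.4809, 0.1829, 0.3347]
tool_rot: [-0.0, 0.865, 0.503, 0.0]
force: [0.8, -0.2, 0.8]
width: 0.087
```

```bash
python3 -m crank '[{"x":0,"y":-0.038,"z":0,"wx":0,"wy":0,"wz":-7,"claw":0.087},{"x":0,"y":-0.076,"z":0,"wx":0,"wy":0,"wz":-14,"claw":0.087},{"x":0,"y":-0.114,"z":0,"wx":0,"wy":0,"wz":-21,"claw":0.087},{"x":0,"y":-0.152,"z":0,"wx":0,"wy":0,"wz":-28,"claw":0.087},{"x":0,"y":-0.19,"z":0,"wx":0,"wy":0,"wz":-35,"claw":0.087}]'
python3 - <<'E'
from h import *
s=ctrl.read_state();print(s['joints'],s['tool_rot'])
im,d=ctrl.get_image('wrist');save('w1.png',im)
E
```

```text
clock: 1.97
ee_pos: [0.4803, -0.0071, 0.3348]
tool_rot: [-0.0, 0.976, 0.219, 0.0]
force: [0.4, 0.0, 0.1]
width: 0.0868
[-0.6680985  -0.11023091  0.58138355  1.72627961  0.06003079  1.50702908
 -1.2216822 ] [-2.27419291e-04  9.75633504e-01  2.19406226e-01  3.48106978e-04]
```

View pics/w1.png

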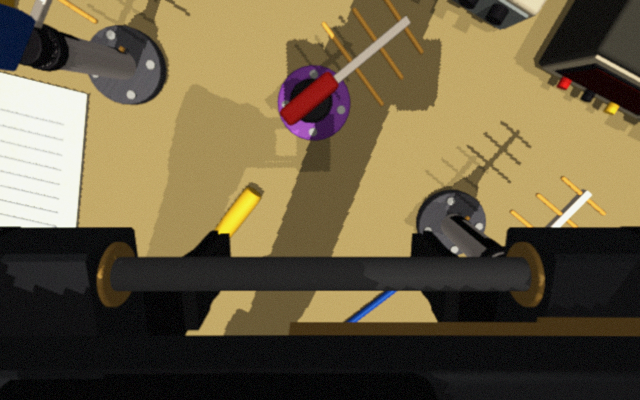

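The wrist view shows the decoy (purple foot) at (312,100) and the target mast at about (455,225), half hidden by the right finger. The arm is on course. I'll go closer and measure again.

```bash
python3 -m crank '[{"x":0,"y":-0.028,"z":0,"wx":0,"wy":0,"wz":-7,"claw":0.087},{"x":0,"y":-0.056,"z":0,"wx":0,"wy":0,"wz":-14,"claw":0.087},{"x":-0.02,"y":-0.084,"z":0,"wx":0,"wy":0,"wz":-21,"claw":0.087},{"x":-0.04,"y":-0.112,"z":0,"wx":0,"wy":0,"wz":-28,"claw":0.087},{"x":-0.05,"y":-0.14,"z":0,"wx":0,"wy":0,"wz":-35,"claw":0.087}]'
python3 - <<'E'
from h import *
s=ctrl.read_state();print(s['joints'],s['tool_rot'])
cal=ctrl.get_calibration('wrist');im,d=ctrl.get_image('wrist');save('w2.png',im)
print(np.array(cal['pose']).round(3))
P,u,v=pts(cal,d);i=im.astype(int)
m=(P[:,2]>.16)&(P[:,2]<.24)&(abs(P[:,0]-.48)<.06)&(abs(P[:,1]+.2)<.06)&(i[v,u,0]>90)&(i[v,u,1]<70)&(i[v,u,2]<70)
Q=P[m];print(len(Q),Q.min(0),Q.max(0),u[m].min(),u[m].max(),v[m].min(),v[m].max())
T=Q[Q[:,2]>np.percentile(Q[:,2],90)-.006];print(T.mean(0),cv2.minAreaRect((T[:,:2]*1000).astype(np.float32)))
E
```

```text
clock: 2.43
ee_pos: [0.429, -0.1465, 0.3347]
tool_rot: [-0.0, 0.996, -0.084, -0.0]
force: [0.9, -0.2, -0.5]
width: 0.0872
[-0.50628368 -0.20592123  0.67178385  1.78146481  0.12696687  1.52303131
 -1.59004369] [-4.06452247e-04  9.96464810e-01 -8.40099862e-02 -1.97660330e-04]
[[-0.168 -0.956 -0.242  0.494]
 [-0.986  0.163  0.04  -0.157]
 [ 0.001  0.245 -0.97   0.474]
 [ 0.     0.     0.     1.   ]]
1203 [ 0.45873344 -0.21052179  0.16383904] [ 0.50472575 -0.18937611  0.21547854] 365 394 85 149
[ 0.4816566  -0.1999236   0.21329461] ((481.05517578125, -200.38919067382812), (13.94908618927002, 44.66526794433594), 76.52310180664062)
```

View pics/w2.png

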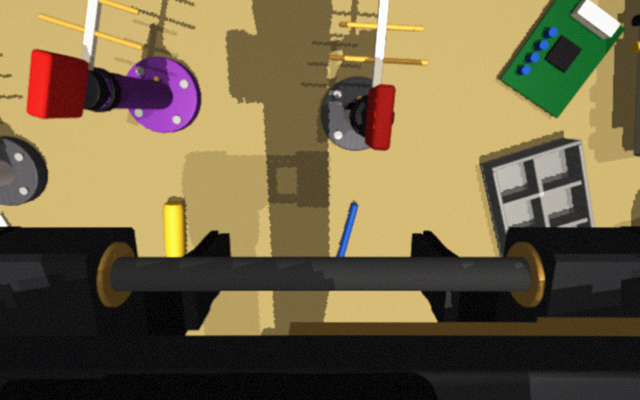

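The target grip shows at (380,117). The wrist fix is (0.481, -0.200), top at 0.214, bar at -13.4°. That agrees with the other two cameras, so I'll approach.

```bash
python3 -m crank '[{"x":0.026,"y":-0.027,"z":0,"wx":0,"wy":0,"wz":-3.6,"claw":0.087},{"x":0.052,"y":-0.0535,"z":0,"wx":0,"wy":0,"wz":-3.6,"claw":0.087},{"x":0.052,"y":-0.0535,"z":-0.03,"wx":0,"wy":0,"wz":-3.6,"claw":0.087},{"x":0.052,"y":-0.0535,"z":-0.06,"wx":0,"wy":0,"wz":-3.6,"claw":0.087},{"x":0.052,"y":-0.0535,"z":-0.09,"wx":0,"wy":0,"wz":-3.6,"claw":0.087}]'
```

```text
clock: 2.9
ee_pos: [0.4833, -0.199, 0.2435]
tool_rot: [0.001, 0.994, -0.112, 0.0]
force: [1.0, -0.0, -0.8]
width: 0.0868
```

```bash
python3 -m crank '[{"x":0,"y":0,"z":-0.02,"wx":0,"wy":0,"wz":0,"claw":0.087},{"x":0,"y":0,"z":-0.043,"wx":0,"wy":0,"wz":0,"claw":0.087},{"x":0,"y":0,"z":-0.043,"wx":0,"wy":0,"wz":0,"claw":0.087},{"x":0,"y":0,"z":-0.043,"wx":0,"wy":0,"wz":0,"claw":0.04},{"x":0,"y":0,"z":-0.043,"wx":0,"wy":0,"wz":0,"claw":0.04}]'
python3 - <<'E'
from h import *
s=ctrl.read_state();print(s['joints'],s['tool_rot'],s['ee_pos'])
im,d=ctrl.get_image('wrist');save('w3.png',im)
im,d=ctrl.get_image('scene');save('s3.png',cv2.resize(im[60:220,180:380],None,fx=4,fy=3.7))
E
```

```text
clock: 3.32
ee_pos: [0.4835, -0.1988, 0.2029]
tool_rot: [0.0, 0.994, -0.112, 0.001]
force: [-0.5, -0.4, -0.5]
width: 0.0799
[-0.44365384  0.08094168  0.82844932  1.84769593 -0.06319671  1.23804224
 -1.39177519] [ 1.71936366e-04  9.93694605e-01 -1.12117434e-01  8.27047712e-04] [ 0.4835491  -0.19877565  0.20292492]
```

View pics/w3.png

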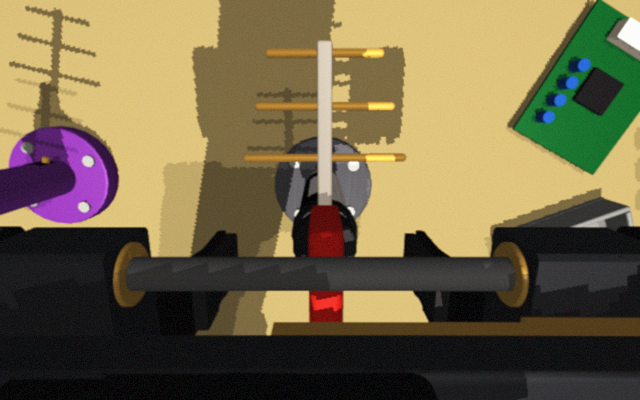

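View pics/s3.png

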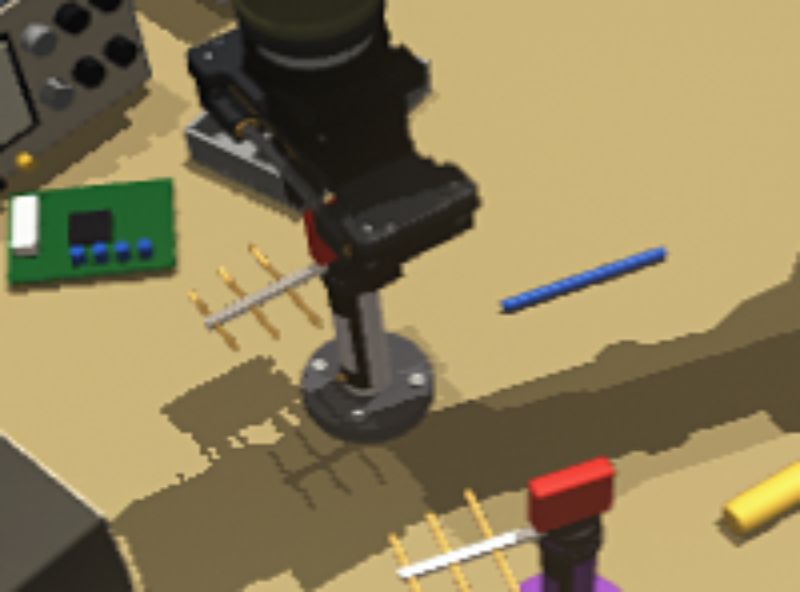

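The bar sits centred between the jaws at (325,260), and the boom is parallel to the tool. I'll correct by 2 mm and close.

```bash
python3 -m crank '[{"x":-0.002,"y":-0.001,"z":-0.001,"wx":0,"wy":0,"wz":0,"claw":0.02},{"x":-0.002,"y":-0.001,"z":-0.001,"wx":0,"wy":0,"wz":0,"claw":0.005},{"x":-0.002,"y":-0.001,"z":-0.001,"wx":0,"wy":0,"wz":0,"claw":0.005},{"x":-0.002,"y":-0.001,"z":-0.001,"wx":0,"wy":0,"wz":0,"claw":0.005},{"x":-0.002,"y":-0.001,"z":-0.001,"wx":0,"wy":0,"wz":0,"claw":0.005}]'
```

```text
clock: 3.83
ee_pos: [0.4808, -0.1997, 0.2008]
tool_rot: [-0.0, 0.994, -0.112, 0.0]
force: [-0.2, -0.3, -0.8]
width: 0.04
```

```bash
python3 -m crank '[{"x":0,"y":0,"z":0,"wx":0,"wy":0,"wz":0,"claw":0.005},{"x":0,"y":0,"z":0,"wx":0,"wy":0,"wz":0,"claw":0.005},{"x":0,"y":0,"z":0,"wx":0,"wy":0,"wz":0,"claw":0.005},{"x":0,"y":0,"z":0,"wx":0,"wy":0,"wz":0,"claw":0.005},{"x":0,"y":0,"z":0,"wx":0,"wy":0,"wz":0,"claw":0.005}]'
```

```text
clock: 4.25
ee_pos: [0.4806, -0.2002, 0.2006]
tool_rot: [0.0, 0.994, -0.113, -0.0]
force: [-0.5, -1.3, -0.6]
width: 0.0136
```

```bash
python3 -m crank '[{"x":0,"y":0,"z":0,"wx":0,"wy":0,"wz":5,"claw":0.005},{"x":0,"y":0,"z":0,"wx":0,"wy":0,"wz":10,"claw":0.005},{"x":0,"y":0,"z":0,"wx":0,"wy":0,"wz":15,"claw":0.005},{"x":0,"y":0,"z":0,"wx":0,"wy":0,"wz":20,"claw":0.005},{"x":0,"y":0,"z":0,"wx":0,"wy":0,"wz":25,"claw":0.005}]'; python3 -c "
from h import *
s=ctrl.read_state();print(s['joints'],s['force'],s['wrist_torque'])"
```

```text
clock: 4.67
ee_pos: [0.4805, -0.2006, 0.2006]
tool_rot: [0.001, 0.994, 0.107, -0.0]
force: [0.4, -2.5, -0.7]
width: 0.0138
[-0.41952415  0.07717123  0.80568568  1.85396696 -0.05762883  1.23415665
 -0.95273862] [ 0.42536201 -2.5037739  -0.74072225] [-0.56287034  0.17038205 -0.04562043]
```

```bash
python3 -m crank '[{"x":0,"y":0,"z":0,"wx":0,"wy":0,"wz":6,"claw":0.005},{"x":0,"y":0,"z":0,"wx":0,"wy":0,"wz":12,"claw":0.005},{"x":0,"y":0,"z":0,"wx":0,"wy":0,"wz":18,"claw":0.005},{"x":0,"y":0,"z":0,"wx":0,"wy":0,"wz":24,"claw":0.005},{"x":0,"y":0,"z":0,"wx":0,"wy":0,"wz":29,"claw":0.005}]'; python3 -c "
from h import *
s=ctrl.read_state();print(s['joints'],s['force'],s['wrist_torque'])"
```

```text
clock: 5.08
ee_pos: [0.4807, -0.201, 0.2006]
tool_rot: [0.001, 0.936, 0.353, -0.0]
force: [0.7, -3.9, -1.1]
width: 0.0138
[-0.39420649  0.07597787  0.77873291  1.85329913 -0.05476343  1.2332864
 -0.44858573] [ 0.66407043 -3.94085701 -1.0590774 ] [-0.75680181 -0.04874146 -0.06535742]
```

```bash
python3 -m crank '[{"x":0,"y":0,"z":0,"wx":0,"wy":0,"wz":4,"claw":0.005},{"x":0,"y":-0.001,"z":0,"wx":0,"wy":0,"wz":4,"claw":0.005},{"x":0,"y":-0.001,"z":0,"wx":0,"wy":0,"wz":4,"claw":0.005},{"x":0,"y":-0.001,"z":0,"wx":0,"wy":0,"wz":4,"claw":0.005},{"x":0,"y":-0.001,"z":0,"wx":0,"wy":0,"wz":4,"claw":0.005}]'
python3 - <<'E'
from h import *
s=ctrl.read_state();print(s['force'],s['wrist_torque'])
im,d=ctrl.get_image('wrist');save('w4.png',im)
im,d=ctrl.get_image('scene');save('s4.png',cv2.resize(im[60:220,180:380],None,fx=4,fy=3.7))
E
```

```text
clock: 5.5
ee_pos: [0.4807, -0.2011, 0.2006]
tool_rot: [0.0, 0.924, 0.383, -0.0]
force: [2.2, -4.1, -0.6]
width: 0.0135
[ 2.15241687 -4.14798259 -0.62767148] [-0.71641087 -0.10374581 -0.45014276]
```

View pics/w4.png

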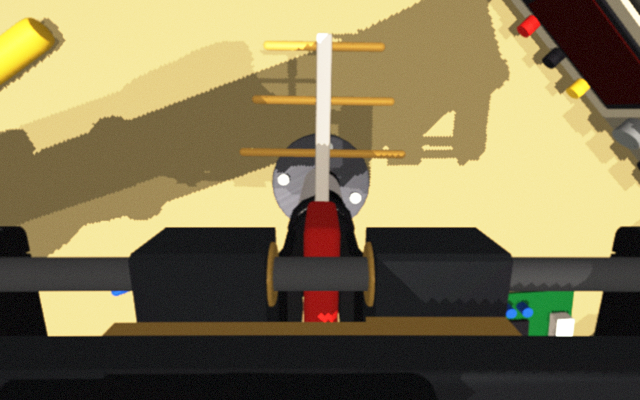

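View pics/s4.png

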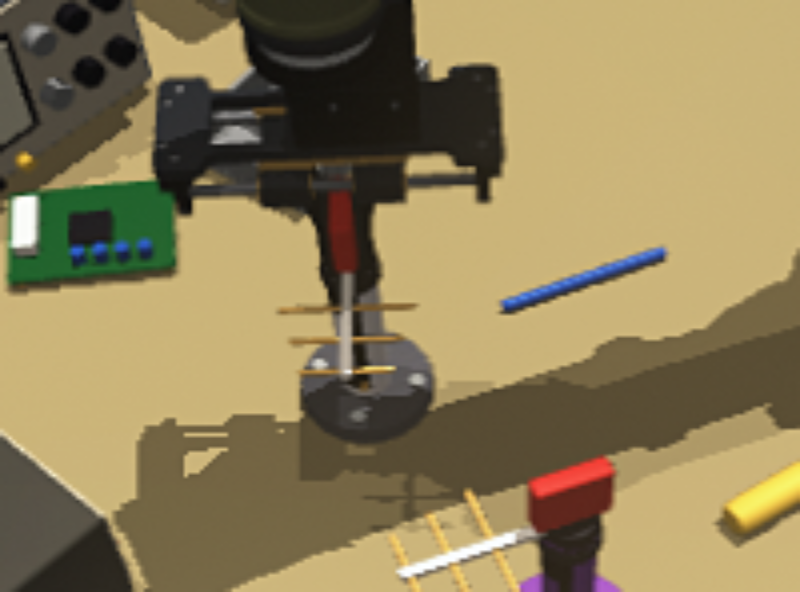

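The boom has turned with the tool, and the wrist torque has risen to 0.45 N m, so the section is at the stop. Next I'll draw it up.

```bash
python3 -m crank '[{"x":0,"y":0,"z":0.005,"wx":0,"wy":0,"wz":-1,"claw":0.005},{"x":0,"y":0,"z":0.015,"wx":0,"wy":0,"wz":-1,"claw":0.005},{"x":0,"y":0,"z":0.025,"wx":0,"wy":0,"wz":-1,"claw":0.005},{"x":0,"y":0,"z":0.035,"wx":0,"wy":0,"wz":-1,"claw":0.005},{"x":0,"y":0,"z":0.045,"wx":0,"wy":0,"wz":-1,"claw":0.005}]'
```

```text
clock: 6.02
ee_pos: [0.4806, -0.201, 0.2462]
tool_rot: [0.0, 0.927, 0.375, -0.0]
force: [2.6, -4.3, -5.8]
width: 0.0139
```

```bash
python3 -m crank '[{"x":0,"y":0,"z":0.01,"wx":0,"wy":0,"wz":0,"claw":0.005},{"x":0,"y":0,"z":0.02,"wx":0,"wy":0,"wz":0,"claw":0.005},{"x":0,"y":0,"z":0.03,"wx":0,"wy":0,"wz":0,"claw":0.005},{"x":0,"y":0,"z":0.04,"wx":0,"wy":0,"wz":0,"claw":0.005},{"x":0,"y":0,"z":0.046,"wx":0,"wy":0,"wz":0,"claw":0.005}]'
python3 - <<'E'
from h import *
im,d=ctrl.get_image('wrist');save('w5.png',im)
im,d=ctrl.get_image('scene');save('s5.png',cv2.resize(im[60:220,180:380],None,fx=4,fy=3.7))
s=ctrl.read_state();print(s['joints'],s['ee_pos'],s['force'],s['wrist_torque'])
E
```

```text
clock: 6.43
ee_pos: [0.4806, -0.201, 0.2929]
tool_rot: [0.0, 0.927, 0.375, 0.0]
force: [2.5, -4.0, -3.8]
width: 0.0134
[-0.41022176  0.00693587  0.76736545  1.71800108 -0.00483093  1.41766829
 -0.4436359 ] [ 0.48070075 -0.20104725  0.29285986] [-0.45119152 -3.65031269 -2.87150768] [-1.07556635 -0.12433049 -0.10126275]
```

View pics/w5.png

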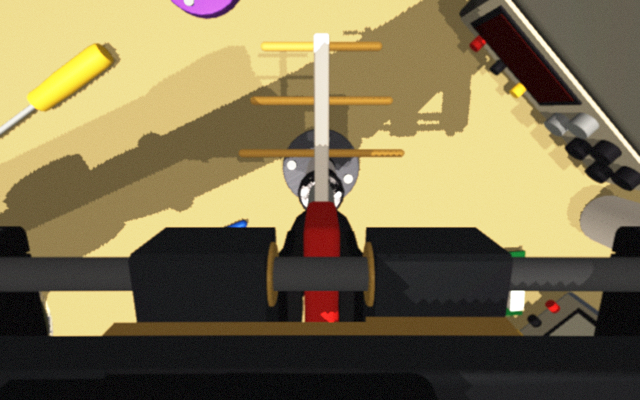

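View pics/s5.png

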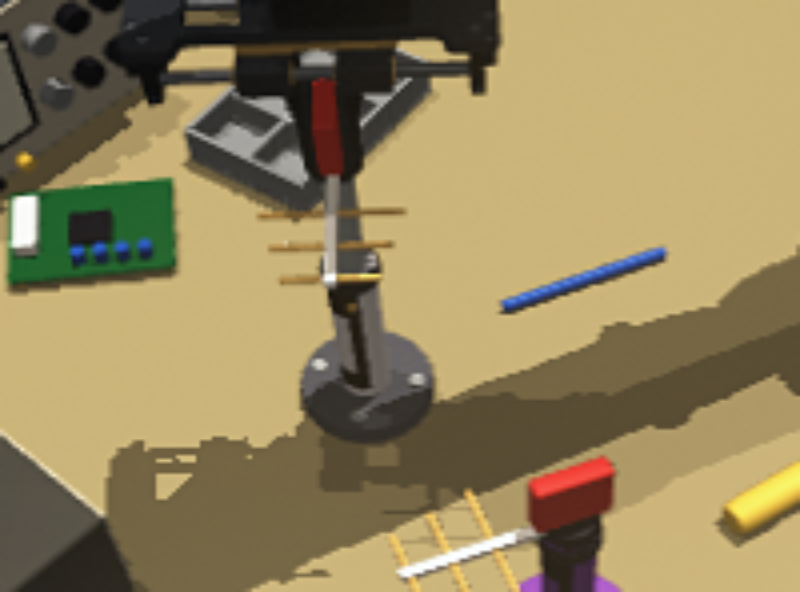

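The section is up 92 mm, and the boom looks the same in the wrist view, so the grip hasn't slipped. I'll twist back now.

```bash
python3 -m crank '[{"x":0,"y":0,"z":0,"wx":0,"wy":0,"wz":-6,"claw":0.005},{"x":0,"y":0,"z":0,"wx":0,"wy":0,"wz":-12,"claw":0.005},{"x":0,"y":0,"z":0,"wx":0,"wy":0,"wz":-18,"claw":0.005},{"x":0,"y":0,"z":0,"wx":0,"wy":0,"wz":-24,"claw":0.005},{"x":0,"y":0,"z":0,"wx":0,"wy":0,"wz":-30,"claw":0.005}]'
```

```text
clock: 6.95
ee_pos: [0.4805, -0.2006, 0.2913]
tool_rot: [-0.0, 0.993, 0.12, -0.0]
force: [0.0, -2.6, -2.1]
width: 0.0142
```

```bash
python3 -m crank '[{"x":0,"y":0,"z":0,"wx":0,"wy":0,"wz":-6,"claw":0.005},{"x":0,"y":0,"z":0,"wx":0,"wy":0,"wz":-12,"claw":0.005},{"x":0,"y":0,"z":0,"wx":0,"wy":0,"wz":-18,"claw":0.005},{"x":0,"y":0,"z":0,"wx":0,"wy":0,"wz":-24,"claw":0.005},{"x":0,"y":0,"z":0,"wx":0,"wy":0,"wz":-28,"claw":0.005}]'
python3 - <<'E'
from h import *
im,d=ctrl.get_image('wrist');save('w6.png',im)
s=ctrl.read_state();print(s['joints'],s['ee_pos'],s['tool_rot'],s['force'],s['wrist_torque'])
E
```

```text
clock: 7.37
ee_pos: [0.4805, -0.2001, 0.2912]
tool_rot: [-0.0, 0.992, -0.123, -0.001]
force: [0.9, -2.7, -3.3]
width: 0.0138
[-0.4156964   0.00804697  0.77219966  1.72041734 -0.00606998  1.41657856
 -1.46230106] [ 0.48047834 -0.20007045  0.29124784] [-3.20576171e-04  9.92263979e-01 -1.24144355e-01 -5.22873322e-04] [ 0.83011432 -1.94174216 -2.72137155] [-0.69335573 -0.09693053 -0.04468943]
```

View pics/w6.png

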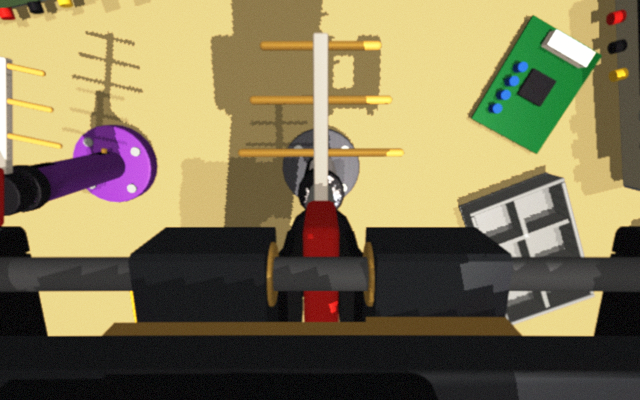

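```bash
python3 -m crank '[{"x":0,"y":0,"z":0,"wx":0,"wy":0,"wz":-2,"claw":0.005},{"x":0,"y":0,"z":0,"wx":0,"wy":0,"wz":-3,"claw":0.005},{"x":0,"y":0,"z":-0.003,"wx":0,"wy":0,"wz":-3,"claw":0.005},{"x":0,"y":0,"z":-0.006,"wx":0,"wy":0,"wz":-3,"claw":0.005},{"x":0,"y":0,"z":-0.009,"wx":0,"wy":0,"wz":-3,"claw":0.005}]'
python3 - <<'E'
from h import *
s=ctrl.read_state();print(s['ee_pos'],s['tool_rot'],s['force'],s['wrist_torque'])
E
```

```text
clock: 7.83
ee_pos: [0.4805, -0.2001, 0.2821]
tool_rot: [-0.0, 0.989, -0.146, -0.0]
force: [0.5, 0.0, -2.0]
width: 0.0137
[ 0.48054997 -0.20012055  0.28209378] [-2.61980737e-04  9.89262045e-01 -1.46151884e-01 -4.04579721e-04] [ 0.49039366  0.04708947 -1.98295295] [-0.37968531  0.09382135  0.41605309]
```

The torque has reversed to +0.42 N m, so it is at the clockwise stop. I'll lower it the last 1.5 mm onto the notch floor and let go.

```bash
python3 -m crank '[{"x":0,"y":0,"z":-0.0015,"wx":0,"wy":0,"wz":1,"claw":0.005},{"x":0,"y":0,"z":-0.0015,"wx":0,"wy":0,"wz":1,"claw":0.005},{"x":0,"y":0,"z":-0.0015,"wx":0,"wy":0,"wz":1,"claw":0.04},{"x":0,"y":0,"z":-0.0015,"wx":0,"wy":0,"wz":1,"claw":0.087},{"x":0,"y":0,"z":-0.0015,"wx":0,"wy":0,"wz":1,"claw":0.087}]'
```

```text
clock: 8.25
ee_pos: [0.481, -0.2003, 0.2815]
tool_rot: [-0.0, 0.99, -0.138, 0.0]
force: [0.2, 0.8, -0.3]
width: 0.0264
```

```bash
python3 -m crank '[{"x":0,"y":0,"z":0,"wx":0,"wy":0,"wz":0,"claw":0.087},{"x":0,"y":0,"z":0,"wx":0,"wy":0,"wz":0,"claw":0.087},{"x":0,"y":0,"z":0,"wx":0,"wy":0,"wz":0,"claw":0.087},{"x":0,"y":0,"z":0,"wx":0,"wy":0,"wz":0,"claw":0.087},{"x":0,"y":0,"z":0,"wx":0,"wy":0,"wz":0,"claw":0.087}]'
```

```text
clock: 8.67
ee_pos: [0.4807, -0.2007, 0.2811]
tool_rot: [0.0, 0.99, -0.138, 0.0]
force: [-0.1, -0.7, -0.8]
width: 0.0593
```

```bash
python3 -m crank '[{"x":0,"y":0,"z":0.02,"wx":0,"wy":0,"wz":0,"claw":0.087},{"x":0,"y":0,"z":0.045,"wx":0,"wy":0,"wz":0,"claw":0.087},{"x":0,"y":0,"z":0.07,"wx":0,"wy":0,"wz":0,"claw":0.087},{"x":0,"y":0,"z":0.095,"wx":0,"wy":0,"wz":0,"claw":0.087},{"x":0,"y":0,"z":0.12,"wx":0,"wy":0,"wz":0,"claw":0.087}]'
```

```text
clock: 9.08
ee_pos: [0.4805, -0.2006, 0.4023]
tool_rot: [-0.0, 0.99, -0.138, 0.0]
force: [0.5, 0.6, -0.0]
width: 0.0854
```

```bash
python3 -m crank '[{"x":-0.025,"y":0,"z":0,"wx":0,"wy":0,"wz":0,"claw":0.087},{"x":-0.045,"y":-0.02,"z":0,"wx":0,"wy":0,"wz":0,"claw":0.087},{"x":-0.06,"y":-0.04,"z":0,"wx":0,"wy":0,"wz":0,"claw":0.087},{"x":-0.06,"y":-0.07,"z":0,"wx":0,"wy":0,"wz":0,"claw":0.087},{"x":-0.06,"y":-0.1,"z":0,"wx":0,"wy":0,"wz":0,"claw":0.087}]'
python3 - <<'E'
from h import *
for n in('scene','top','wrist'):
    cal=ctrl.get_calibration(n);im,d=ctrl.get_image(n);save(n+'9.png',im)
    P,u,v=pts(cal,d);i=im.astype(int)[v,u]
    m=(P[:,2]>.24)&(P[:,2]<.35)&(abs(P[:,0]-.48)<.06)&(abs(P[:,1]+.2)<.06)&(i[:,0]>90)&(i[:,1]<60)&(i[:,2]<60)
    Q=P[m]
    if len(Q)>5:
        T=Q[Q[:,2]>np.percentile(Q[:,2],90)-.006];print(n,len(T),T.mean(0),cv2.minAreaRect((T[:,:2]*1000).astype(np.float32)))
    if n!='wrist':
        f=np.load(f'/tmp/{n}0.npz',allow_pickle=True);
        for I,D in((f['im'],f['d']),(im,d)):
            P,u,v=pts(cal,D);i=I.astype(int)[v,u];b=(P[:,2]>.17)&(P[:,2]<.3)&(i[:,2]>90)&(i[:,0]<60)&(P[:,0]<.65)&(P[:,1]<.5)
            print(' blue',b.sum(),P[b].mean(0) if b.any() else None)
E
```

```text
clock: 9.5
ee_pos: [0.42, -0.3016, 0.4018]
tool_rot: [-0.001, 0.99, -0.138, 0.001]
force: [1.1, -0.2, 0.3]
width: 0.0869
scene 76 [ 0.4817915  -0.1970021   0.29399101] ((483.03173828125, -197.64837646484375), (14.2454195022583, 44.31547927856445), 74.10016632080078)
 blue 26 [0.48132578 0.18337502 0.21036857]
 blue 6 [0.47295648 0.10084508 0.2070044 ]
top 266 [ 0.48086311 -0.19968909  0.29532633] ((480.76129150390625, -200.51339721679688), (14.279170989990234, 45.56136703491211), 73.48916625976562)
 blue 198 [0.4842596  0.25626559 0.21520693]
 blue 200 [0.48444519 0.25621235 0.21509936]
wrist 1220 [ 0.48209348 -0.20221945  0.29280872] ((481.50927734375, -201.22874450683594), (13.265314102172852, 44.654296875), 73.77537536621094)
```

View pics/scene9.png

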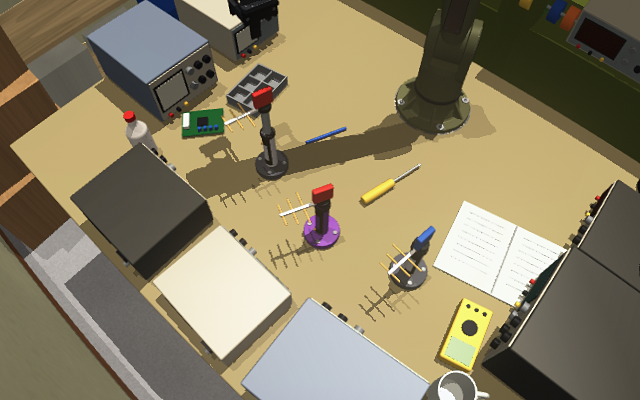

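The red mast stands raised at scene (262,98), released, with the boom back in its original direction. The blue mast at (424,238) is unchanged, and the forces on the tool are about zero.

```bash
python3 -c "
from bench import ctrl
s=ctrl.read_state();print(s['clock'],s['force'],abs(s['dq']).max())
print(ctrl.hand_in())"
```

```text
9.65 [ 0.1952623  -0.33716964 -0.42038486] 0.06564508927298542
the job is handed in; nothing more can be done
None
```

The red mast is at its working height, twisted back and let go, and I handed the job in at 9.65 s. I twisted the grip counter-clockwise to its stop (wrist torque about 0.45 N m). I then drew it up 92 mm, twisted it back to the clockwise stop (about 0.42 N m), lowered it onto the upper notch and backed the arm away.

**Red mast:** all three cameras put the top of the grip at 0.293–0.295 m, against 0.213–0.215 m at the start, so the lift is about 0.080 m. The bar ended about 3° further clockwise than my starting measurement.

**Blue mast:** the top camera shows the grip moved less than 0.5 mm. The scene camera's colour measurement of the blue grip disagreed, but it rests on only 26 and 6 pixels, so I did not rely on it. The blue mast looks unchanged in that picture.

**Robot:** the tool force was about zero, at noise level, with the gripper open and clear. The purple-footed look-alike was not touched.

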